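# Snap the dial knob back on the sander's speed controller and set it to off

### The arm

A 6-joint arm with a two-finger parallel gripper is mounted at the origin on the work surface. World frame = base frame: x ahead of the robot, y to its left, z up, the work surface at z = 0. Lengths are in m, angles in rad, forces in N, time in s.
With the tool pointing down it reaches from about 0.35 to 0.975 m from the base axis. Payload 4.9 kg.
Tool frame: the origin (TCP) lies at the very end of the fingers, on their centre line; the grasp point (between the pads) lies 19 mm behind it; z points along the fingers, y is the line along which they close (so a half turn about z gives the same grasp; the last joint's range is limited). The gripper opens to 85 mm and grips with 20 to 120 N. Pads are 22 mm wide; open, the fingers measure 114 mm over their backs; the gripper's body (76 mm by 85 mm) begins 54 mm behind the grasp point. The pads swing forward as they close: fully open they stand 13 mm farther back than shut.
Start: joints at [-1.39, 0.053, 1.613, -0, 1.476, -0.119], TCP at [0.185, -0.597, 0.231] pointing down, gripper open.
Joint ranges: [-3.01, 3.01], [-1.01, 2.22], [0.06, 2.58], [-1.02, 4.17], [0.09, 2.62], [-3.14, 3.14]. Speed limits (rad/s): [2.57, 2.57, 3.14, 3.14, 3.14, 3.14].

### API

Orientations are given as a unit quaternion [w, x, y, z].
In Python, from plant import state, optics, ticket, nets gives the robot as it stands. The module is installed in compiled form; this text tells all that it offers.
- The arm moves only by the shell command python3 -m inch 'ROWS' [OPENING]. ROWS is JSON, a list of rows, each an object of numbers: "dx", "dy", "dz": the shift along the tool's x, y, z as a fraction of full scale; "rx", "ry", "rz": the turn, a rotation vector about the tool's x, y, z as a fraction of full scale. In form: [{"dx": .., "dy": .., "dz": .., "rx": .., "ry": .., "rz": ..}, ...]. A call has 1 to 5 rows; each row is the pose to reach, as a shift and turn from the pose commanded when the call began, along the tool's axes at that moment; what a row does not reach only later rows make up. Full scale, the value 1, is 0.8 m for a shift and 1.5 rad for a turn. A row lasts 1/10 s, in which the tool goes at most 50 mm and 8.59 degrees, less where a joint would pass 70% of its speed; a pose out of reach is approached as far as the arm can. A call with a number of a shift or a turn outside -1 to 1 is refused whole. A call with a gripper value outside its range is refused whole. OPENING is the opening, from -1 (shut) to 1 (fully open), set as the call begins (- or left out, the last holds). The fingers move at their own pace and stop on an object; the grip force is fixed at half the most. Time passes only in rows, so rows that repeat a pose let the fingers close. It gives the time, the measured TCP pose, the force, the opening and the grip force at its end, in the units of the state.
- state(): the state, without advancing time (a new reading comes with each control period).
- optics.grab_frame(name): name is "scene" or "side" or "wrist"; returns the picture (384x512x3 uint8, red, green, blue); there is no depth.
- optics.camera_info(name): a dict with "fx", "fy", "cx", "cy" (pixels), "k1" (the pictures are not rectified: a ray, as slopes to the right and down, at radius r is drawn at 1 + k1 r^2 times it, then the intrinsics apply), "R" (3x3) and "t" (3): a world point X has camera coordinates R X + t. Camera axes: x right, y down, z forward; pixel columns grow to the right and rows downward; lengths in m; the calibration is good to about 2 mm. A picture is of the moment at which its call begins: read the wrist's pose just before it. camera_info takes no time and is no camera call; for the wrist camera it gives the pose at the moment of the call.
- ticket.job_done(): hands the job in; it is judged then, once.
Trained networks look in the newest picture that a camera, given by its name, has taken for a name from the list of things; names that differ only in an ending like _2 or _b are one class to them, and where a whole thing is asked for, a point or a joint stands for the part that bears it (a point fixed in the world has none). Each returns a list of dicts, best first, with "confidence" (0 to 1); they miss things now and then, are a little off and sometimes report something else, mostly with a low value. They report only what shows in the picture. A call takes as long as a camera call. They do not tell look-alikes from the thing itself.
- nets.boxes_of(camera, name): "bbox" ([centre column, centre row, width, height] in pixels, round what is visible of it).
- nets.outline_of(camera, name): "pixels" (384x512 bool, what is visible of it) and "bbox" ([centre column, centre row, width, height] in pixels, round what is visible of it).
The state is a dict: "time": time; "joint_pos": joint angles; "joint_vel": joint speeds; "joint_efforts": joint torques, N m; "tool_pos": TCP position; "tool_rot": TCP orientation; "contact_force": force on the tool from outside, world axes, zero at the start; "ft_torque": the same for the moment, N m; "gripper_width": opening from 0.0 (shut) to 1.0 (fully open); "grasp_force": force on a finger pad.
Only numpy, scipy, OpenCV 4.12 (cv2) and the standard library are available. Lean on these libraries where they do the work, as an engineer would, in place of code of your own. Each camera call takes 0.05 s, during which the arm holds its last target. There are 200 camera calls.

### The job

Put the loose red knob back on the steel D-shaped spindle of the green speed controller: feel gently for the position in which the flats line up, never forcing it, and push it fully home until it snaps and sits flush on the panel. Then turn the knob anticlockwise until its nose points at the red off mark, and let go; leave the bottle, the can and the try square alone.

Things in the scene. Friction and masses are not known exactly. Their poses are not given: they have to be found in the camera images.
- knob: loose red knob, 60 g, upright on the table: a bar 50 mm long (x), 34 mm wide (y), 42 mm tall with upright flat sides, plus a nose reaching 34 mm along +x, to which a white line on top runs. Origin: centre of the underside, on the bore's axis; z up. Grip it across the 34 mm, fingertips 5 mm or more above its underside.
- knob_bore (a point): top end of the knob's blind D-bore, on its axis, 26 mm above the underside where it opens. The bore is 0.6 mm wider than the spindle on every side (0.7 mm at the flat), its back square. Its flat is on the nose side: the nose must point the way the spindle's flat faces, within 0.15 rad, to slide on. Over 25 N while still on the spindle's tip, or 100 N of wedging, does damage.
- knob_nose (a point): the tip of the knob's nose at the level of its underside, 34 mm along the knob's +x
- controller: fixed green metal box 160 (x) by 150 (y) by 75 mm high with a level top panel, from whose middle the steel spindle stands up; origin under its centre, z up
- spindle_tip (a point): centre of the spindle's tip, 24 mm above the panel; axes as the controller's (it does not turn with the spindle). Spindle: 16 mm across, a flat 2 mm from the axis along its whole height, tip square beside the flat and chamfered 1.5 mm at the back. The way the flat faces is not measured: at first 0.4 to 2.4 rad clockwise, seen from above, of the off mark.
- spindle_ball (a point): point on the spindle's axis 7.8 mm above the panel, level with a sprung ball that sticks out 2.8 mm opposite the flat. The knob slides freely down to about 11 mm above the panel, then takes 10 to 15 N to snap over the ball. The spindle turns against 0.08 N m of friction from a stop where its flat faces the off mark to another 4.6 rad clockwise.
- seat (a point): the point of the panel (75 mm above the table) on the spindle's axis; the knob's origin lies here when the knob is home. Axes as the controller's.
- off_mark (a point): point on the panel 34 mm from the spindle's axis, 1.2 rad anticlockwise from the controller's +x; the nose's tip comes here at off. The off mark itself is the red triangle 37 to 51 mm from the axis in that direction, its tip towards the spindle; black ticks follow clockwise.
- bottle: clear plastic bottle, 66 mm across, 170 mm tall, green label; origin at the centre of its underside; leave alone
- can: aluminium can with a blue label, 60 mm across, 150 mm tall; origin at the centre of its underside; leave alone
- try_square: try square lying flat: yellow stock 30 by 120 by 18 mm (along its y), steel blade 150 by 30 by 4 mm along its +x; origin under the middle of the stock; leave alone
There are look-alikes about, which are no part of the job. What is meant by the knob is not brown or yellow, and is the smaller of those in its own colour.

How it is judged:
On the way, in this order (a step that is already met when the one before it is completed fails the run):
1. the knob is snapped home on the spindle, flush with the panel (z of knob in the frame of seat below 0.002 m and horizontal distance between knob and seat below 0.003 m and angle between knob's own z axis and vertical below 0.07 rad), for 0.1 s.
2. then the knob is turned to off (horizontal distance between knob_nose and off_mark below 0.005 m), for 0.1 s.
At the end, for the whole second after the job is handed in: the knob is home on the spindle (underside within 2 mm of the panel, centred within 3 mm, upright within 0.07 rad), its nose points at the off mark (tip within 5 mm of the off point, about 9 degrees) and it is at rest (all of step 1 and horizontal distance between knob_nose and off_mark below 0.005 m and linear speed of knob below 0.01 m/s); the robot touches nothing.
It fails at once if the knob is forced down on the spindle's tip before the flats line up: more than 25 N (z of knob in the frame of seat above 0.02 m and contact force between knob and controller above 25 N).
It fails at once if the knob is wedged: more than 100 N of contact force in all between knob and controller (contact force between knob and controller above 100 N).
It fails at once if the bottle, the can or the try square is moved more than 15 mm (distance of any of bottle, can, try_square from where it was at the start of the episode above 0.015 m).
It also fails if it takes over 72 s, if anything falls off the work surface, if the arm or the gripper's body presses on something with over 40 N, if the wrist force passes 120 N, or if a joint passes its speed limit or range.

## Working session

There is one attempt and no reset: what is moved stays moved. The work goes in short steps, Python scripts to look and compute and a shell command to move; the robot and the scene stay as the last step left them, time stands still between calls to the robot, and variables do not carry over. Pictures are saved under pics/ and viewed, at most 10 in all, crops included, and the job is handed in when it is done.

```bash
mkdir -p pics
cat > h.py <<'E'
import numpy as np, cv2
from plant import state, optics, ticket, nets
def grab(n,f=None):
    im=optics.grab_frame(n)
    if f: cv2.imwrite('pics/'+f,im[:,:,::-1])
    return im
def ray(ci,u,v):
    x,y=(u-ci['cx'])/ci['fx'],(v-ci['cy'])/ci['fy']
    r=np.hypot(x,y);q=r
    for _ in range(20): q=r/(1+ci['k1']*q*q)
    s=q/r if r else 1
    R=np.array(ci['R']);t=np.array(ci['t'])
    return -R.T@t, R.T@np.array([x*s,y*s,1])
def onplane(ci,u,v,z):
    o,d=ray(ci,u,v); return o+d*(z-o[2])/d[2]
def proj(ci,X):
    c=np.array(ci['R'])@np.array(X)+np.array(ci['t']); x,y=c[:2]/c[2]; f=1+ci['k1']*(x*x+y*y)
    return np.array([ci['fx']*x*f+ci['cx'],ci['fy']*y*f+ci['cy']])
E
python3 - <<'E'
from h import *
a=grab('scene');b=grab('side');c=grab('wrist')
cv2.imwrite('pics/a.png',cv2.resize(np.vstack([np.hstack([a,b])]),(800,300))[:,:,::-1])
cv2.imwrite('pics/s.png',cv2.resize(a,(800,600))[:,:,::-1])
for n in('scene','side'):
    ci=optics.camera_info(n)
    for k in('knob','controller','bottle','can','try_square'):
        for o in nets.boxes_of(n,k):
            u,v,w,h=o['bbox']; print(n,k,round(o['confidence'],2),np.round(o['bbox']),onplane(ci,u,v,.02).round(3))
E
```

```text
scene knob 0.77 [302. 200.  26.  19.] [0.48  0.109 0.02 ]
scene knob 0.68 [347. 248.  30.  23.] [0.506 0.324 0.02 ]
scene knob 0.63 [279. 250.  12.  24.] [0.664 0.179 0.02 ]
scene controller 0.55 [253. 178.  62.  61.] [ 0.535 -0.074  0.02 ]
scene bottle 0.85 [188. 128.  20.  36.] [ 0.556 -0.412  0.02 ]
scene can 0.89 [335. 291.  31.  38.] [0.642 0.387 0.02 ]
scene try_square 0.77 [215. 237.  67.  36.] [0.779 0.004 0.02 ]
side knob 0.94 [206. 230.  26.  21.] [0.656 0.178 0.02 ]
side knob 0.86 [218. 290.  23.  40.] [0.512 0.316 0.02 ]
side knob 0.78 [268. 241.  22.  36.] [0.484 0.114 0.02 ]
side knob 0.73 [229. 254.  24.  23.] [0.549 0.211 0.02 ]
side controller 0.92 [286. 192.  65.  66.] [ 0.536 -0.075  0.02 ]
side bottle 0.71 [320. 121.  24.  50.] [ 0.607 -0.427  0.02 ]
side can 0.77 [154. 269.  29.  56.] [0.694 0.362 0.02 ]
side try_square 0.9 [214. 184.  37.  43.] [0.743 0.021 0.02 ]
```

View pics/s.png

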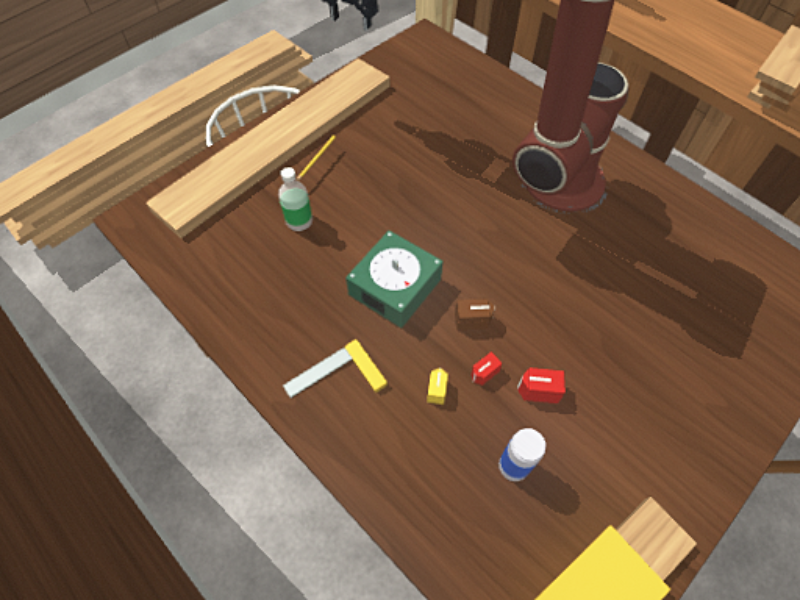

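View pics/a.png

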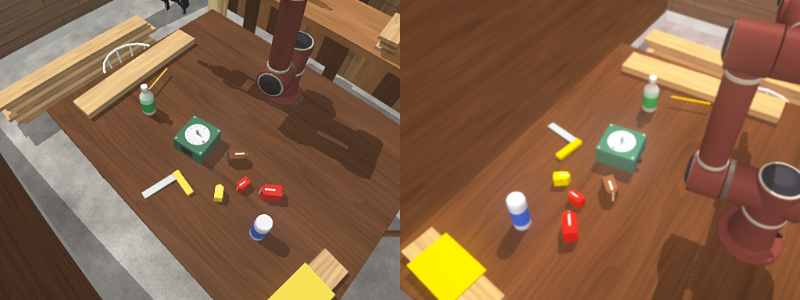

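Candidates for "knob" (scene, 512x384 pixels): brown (302,200), large red (347,248), yellow (279,250) and small red (311,236). The small red one matches the description. I'll check it in a close crop and work out the first move.

```bash
cat >> h.py <<'E'
from scipy.spatial.transform import Rotation as Ro
def pose():
    s=state(); q=s['tool_rot']; return np.array(s['tool_pos']),Ro.from_quat([q[1],q[2],q[3],q[0]])
def go(p,yaw):
    "rows to reach TCP p, pointing down, tool y axis at world angle yaw (mod pi)"
    t,r=pose(); M=r.as_matrix(); best=None
    for k in(0,np.pi):
        a=yaw+k; y=np.array([np.cos(a),np.sin(a),0]); z=np.array([0,0,-1.]); T=Ro.from_matrix(np.c_[np.cross(y,z),y,z])
        w=(r.inv()*T).as_rotvec()
        if best is None or np.linalg.norm(w)<np.linalg.norm(best): best=w
    print('d',np.round(M.T@(np.array(p)-t)/.8,4),'r',np.round(best/1.5,4),'| mm',np.round((np.array(p)-t)*1000,1),'j6',round(state()['joint_pos'][5],2))
def yawy():
    y=pose()[1].as_matrix()[:,1]; return np.arctan2(y[1],y[0])
def redmask(im):
    h=cv2.cvtColor(im,cv2.COLOR_RGB2HSV); return ((h[...,0]<8)|(h[...,0]>172))&(h[...,1]>170)&(h[...,2]>70)
E
python3 - <<'E'
from h import *
a=grab('scene');b=grab('side')
cv2.imwrite('pics/c.png',np.hstack([cv2.resize(a[200:270,270:370],(400,280),interpolation=2),cv2.resize(b[220:320,180:300],(336,280),interpolation=2)])[:,:,::-1])
ci=optics.camera_info('scene');cs=optics.camera_info('side')
print(onplane(ci,311,236,.02),onplane(cs,229,254,.02))
print('spindle',onplane(ci,398*.64,266*.64,.09),onplane(cs,221*1.28,139*1.28,.09))
print(np.round(state()['contact_force'],2), pose()[1].as_matrix().round(2))
w=optics.camera_info('wrist'); R=np.array(w['R']);t=np.array(w['t']); p,r=pose(); M=r.as_matrix()
print('cam in tool',(M.T@(-R.T@t-p)).round(3),'axes',(M.T@R.T).round(2))
go([.49,0.05,.28],yawy())
E
```

```text
[0.55699886 0.21796238 0.02      ] [0.55095655 0.20992767 0.02      ]
spindle [ 0.54127175 -0.05810592  0.09      ] [ 0.54295018 -0.06202915  0.09      ]
[-0.02  0.    0.24] [[ 0.96  0.3  -0.  ]
 [ 0.3  -0.96 -0.  ]
 [-0.    0.   -1.  ]]
cam in tool [ 0.065  0.002 -0.142] axes [[-0.   -0.97 -0.26]
 [ 1.   -0.   -0.  ]
 [-0.   -0.26  0.97]]
d [ 0.6037 -0.66   -0.0609] r [ 0.0001  0.     -0.    ] | mm [305.4 647.1  48.6] j6 -0.12
```

View pics/c.png

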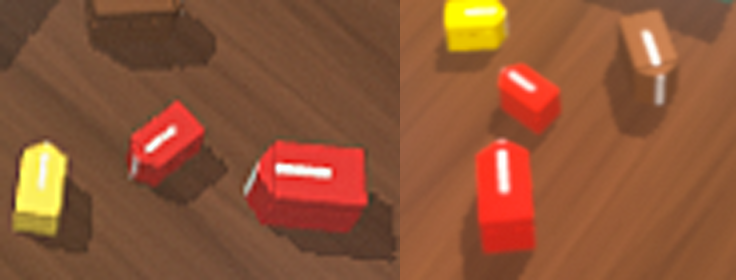

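The crop confirms it: the small red knob is at scene (311,236), with its nose pointing lower-left. The larger red one at (347,248) is the look-alike. I'll stop over the controller first, then the knob.

```bash
python3 -m inch '[{"dx":0.6,"dy":-0.56,"dz":-0.08},{"dx":0.6,"dy":-0.56,"dz":-0.08},{"dx":0.6,"dy":-0.56,"dz":-0.08},{"dx":0.6,"dy":-0.56,"dz":-0.08},{"dx":0.6,"dy":-0.56,"dz":-0.08}]' 1 >/dev/null
python3 - <<'E'
from h import *
print(pose()[0]);go([.56,-.05,.29],yawy())
E
```

```text
[ 0.1845803  -0.59711558  0.23137334]
d [ 0.6503 -0.5148 -0.0734] r [ 0.0001  0.     -0.    ] | mm [375.4 547.1  58.6] j6 -0.12validation failed for argument at $[0]...
```

```bash
python3 -m inch '[{"dx":0.65,"dy":-0.51,"dz":-0.08,"rx":0,"ry":0,"rz":0},{"dx":0.65,"dy":-0.51,"dz":-0.08,"rx":0,"ry":0,"rz":0},{"dx":0.65,"dy":-0.51,"dz":-0.08,"rx":0,"ry":0,"rz":0},{"dx":0.65,"dy":-0.51,"dz":-0.08,"rx":0,"ry":0,"rz":0},{"dx":0.65,"dy":-0.51,"dz":-0.08,"rx":0,"ry":0,"rz":0}]' 1
python3 - <<'E'
from h import *
print(pose()[0]);go([.56,-.05,.29],yawy())
E
```

```text
time: 1.25
tool_pos: [0.327, -0.3909, 0.2558]
tool_rot: [0.0, 0.989, 0.149, 0.0]
contact_force: [0.8, 0.1, 0.6]
gripper_width: 0.996
grasp_force: 0.0
[ 0.32701043 -0.39085985  0.25579345]
d [ 0.4039 -0.3213 -0.0428] r [ 0.0004 -0.0002  0.    ] | mm [233.  340.9  34.2] j6 0.25
```

```bash
for i in 1; do python3 -m inch '[{"dx":0.4,"dy":-0.32,"dz":-0.04,"rx":0,"ry":0,"rz":0},{"dx":0.4,"dy":-0.32,"dz":-0.04,"rx":0,"ry":0,"rz":0},{"dx":0.4,"dy":-0.32,"dz":-0.04,"rx":0,"ry":0,"rz":0},{"dx":0.4,"dy":-0.32,"dz":-0.04,"rx":0,"ry":0,"rz":0},{"dx":0.4,"dy":-0.32,"dz":-0.04,"rx":0,"ry":0,"rz":0}]'>/dev/null; done
python3 -m inch '[{"dx":0.18,"dy":-0.14,"dz":-0.02,"rx":0,"ry":0,"rz":0},{"dx":0.18,"dy":-0.14,"dz":-0.02,"rx":0,"ry":0,"rz":0},{"dx":0.18,"dy":-0.14,"dz":-0.02,"rx":0,"ry":0,"rz":0},{"dx":0.18,"dy":-0.14,"dz":-0.02,"rx":0,"ry":0,"rz":0},{"dx":0.18,"dy":-0.14,"dz":-0.02,"rx":0,"ry":0,"rz":0}]'
python3 - <<'E'
from h import *
grab('wrist','w1.png');ci=optics.camera_info('wrist');print(proj(ci,[.542,-.06,.09]));go([.56,.2,.25],yawy())
E
```

```text
time: 2.25
tool_pos: [0.5723, -0.0335, 0.2912]
tool_rot: [-0.0, 0.988, 0.152, 0.001]
contact_force: [-1.5, -0.7, 0.3]
gripper_width: 0.998
grasp_force: 0.0
[270.4294064  190.88404394]
d [ 0.0742 -0.2848  0.0511] r [ 0.0001  0.0001 -0.    ] | mm [-11.4 235.2 -40.9] j6 1.08
```

View pics/w1.png

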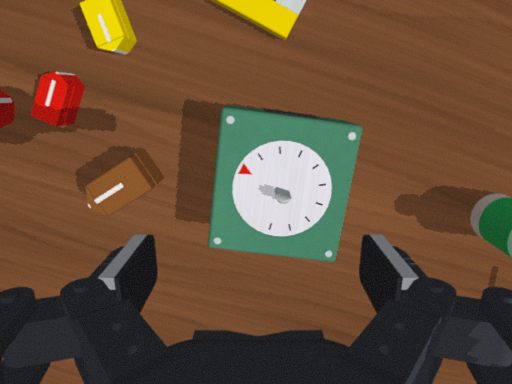

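The view shows the controller with its dial centred near (282,188), the red off triangle near (244,169) and the spindle near (282,195). The small red knob is at (58,99). I'll measure the dial precisely and zoom in on the spindle.

Run:
```python
from h import *
ci=optics.camera_info('wrist'); im=cv2.imread('pics/w1.png')[:,:,::-1].copy()
h=cv2.cvtColor(im,cv2.COLOR_RGB2HSV)
m=((h[...,1]<60)&(h[...,2]>150)).astype(np.uint8); m[:,:225]=0;m[:,340:]=0;m[:130]=0;m[245:]=0
c=max(cv2.findContours(m,0,1)[0],key=cv2.contourArea); P=np.array([onplane(ci,*q[0],.075)[:2] for q in cv2.convexHull(c)])
A=np.c_[2*P,np.ones(len(P))]; s=np.linalg.lstsq(A,(P**2).sum(1),rcond=None)[0]; print('dial',s[:2],'r',np.sqrt(s[2]+s[0]**2+s[1]**2))
r=redmask(im); r2=r.copy(); r2[:,:225]=0;r2[:,340:]=0;r2[:150]=0;r2[200:]=0
v,u=np.nonzero(r2); T=np.mean([onplane(ci,a,b,.075) for a,b in zip(u,v)],0); d=T[:2]-s[:2]; print('tri',T,np.hypot(*d),'angle',np.arctan2(d[1],d[0]))
for z in(.075,.099): print('seat px',proj(ci,[*s[:2],z]))
v,u=np.nonzero(r[60:135,25:90]); print('knob',onplane(ci,u.mean()+25,v.mean()+60,.03))
cv2.imwrite('pics/w1z.png',cv2.resize(im[145:240,225:340],(690,570),interpolation=2)[:,:,::-1])
# edges of controller top for yaw: screws
```

```text
dial [ 0.5427458 -0.0733051] r 0.05446274130756107
tri [ 0.55200165 -0.02782108  0.075     ] 0.04641623625365514 angle 1.370040828365303
seat px [281.80307227 189.86144884]
seat px [283.39072289 196.42465813]
knob [0.55837283 0.20533807 0.03      ]
```

View pics/w1z.png

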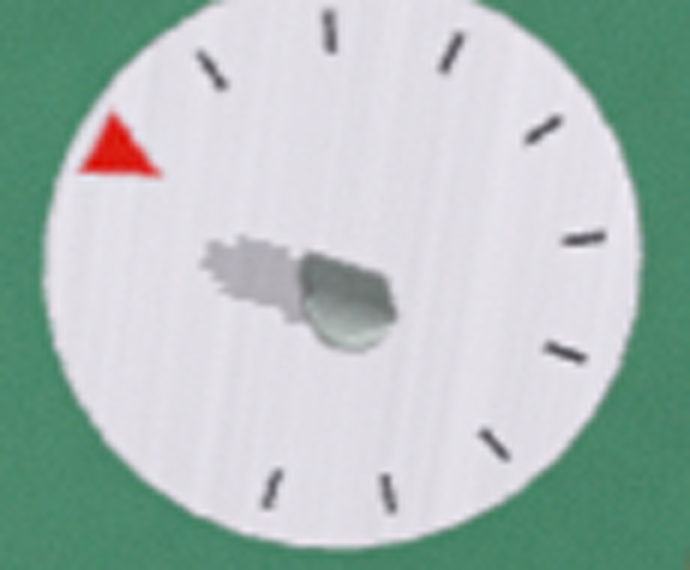

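The spindle's flat edge runs from about (276,187) to (290,191), facing image-up. That puts it at about 0 rad in world, some 1.37 rad clockwise of off. I'll take a closer look from directly above, with the tool aligned as it will be for insertion.

Run:
```python
from h import *
ci=optics.camera_info('wrist')
a=onplane(ci,275.8,186.7,.075);b=onplane(ci,289.7,191.2,.075);d=b-a;print(np.arctan2(d[1],d[0])+np.pi/2)
go([.5427,-.0733,.17],0.0-np.pi/2)
```

```text
-0.020826141898573347
d [-0.0484  0.0348  0.1512] r [1.000e-04 1.000e-04 2.021e-01] | mm [ -28.7  -38.1 -120.9] j6 1.08
```

```bash
python3 -m inch '[{"dx":-0.0484,"dy":0.0348,"dz":0.15,"rx":0,"ry":0,"rz":0.202},{"dx":-0.0484,"dy":0.0348,"dz":0.15,"rx":0,"ry":0,"rz":0.202},{"dx":-0.0484,"dy":0.0348,"dz":0.15,"rx":0,"ry":0,"rz":0.202},{"dx":-0.0484,"dy":0.0348,"dz":0.15,"rx":0,"ry":0,"rz":0.202},{"dx":-0.0484,"dy":0.0348,"dz":0.15,"rx":0,"ry":0,"rz":0.202}]'
python3 - <<'E'
from h import *
ci=optics.camera_info('wrist');im=grab('wrist','w2.png');print(pose()[0],yawy())
u,v=proj(ci,[.5427,-.0733,.099]);print(u,v,proj(ci,[.5427,-.0733,.075]))
u,v=int(u),int(v);print(u-70,v-60);cv2.imwrite('pics/w2z.png',cv2.resize(im[max(0,v-90):v+50,u-80:u+80],(800,600),interpolation=2)[:,:,::-1]);print(u-80,v-90)
E
```

```text
time: 2.8
tool_pos: [0.5418, -0.0756, 0.1715]
tool_rot: [-0.0, 1.0, -0.002, 0.0]
contact_force: [0.4, -0.1, 0.4]
gripper_width: 0.999
grasp_force: 0.0
[ 0.54301168 -0.07550548  0.17309281] -1.5747589027086475
251.43110909852493 193.86414140209794 [252.01560958 184.22265704]
181 133
171 103
```

View pics/w2z.png

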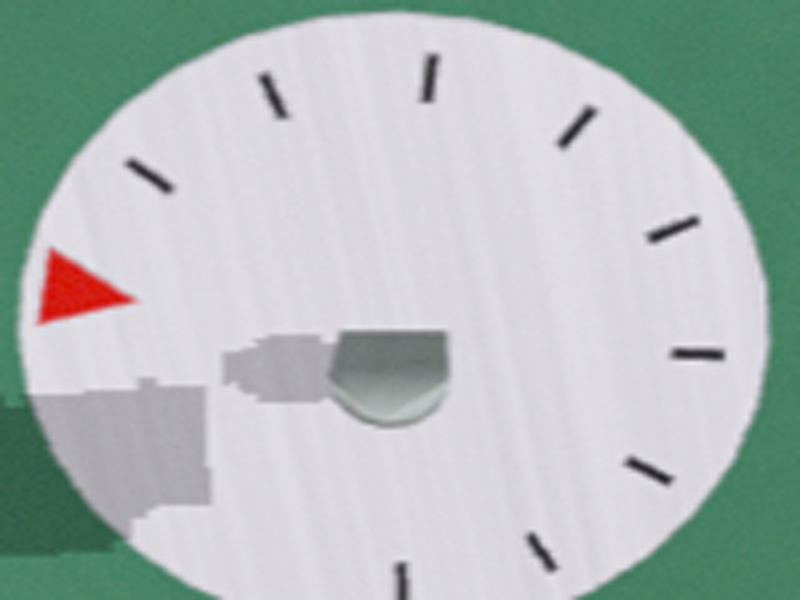

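The picture shows the spindle's flat wall facing image-up, with its base edge at about (238..260,180) and the tip below it near (249,195). It is well aligned with the tool x axis. I'll compute the axis from this view and work out the move to the knob.

Run:
```python
from h import *
ci=optics.camera_info('wrist'); im=cv2.imread('pics/w2.png')[:,:,::-1].copy()
f=lambda x,y,z:onplane(ci,x/5+171,y/4.2857+103,z)[:2]
for (a,b,z) in(((338,332),(446,332),.075),((329,375),(449,366),.099)):
    A,B=f(*a,z),f(*b,z);d=B-A;n=np.arctan2(d[1],d[0])+np.pi/2
    print('len',np.hypot(*d),'facing',n,'axis',(A+B)/2-.002*np.array([np.cos(n),np.sin(n)]))
print('back of tip lower edge (r=8 less chamfer)',f(389,426,.0975))
h=cv2.cvtColor(im,cv2.COLOR_RGB2HSV)
g=((h[...,0]>60)&(h[...,0]<90)&(h[...,1]>100)).astype(np.uint8)
m=((h[...,1]<60)&(h[...,2]>140)).astype(np.uint8);m[:100]=0;m[:,:170]=0;m[:,330:]=0;m[192:]=0
c=max(cv2.findContours(m,0,1)[0],key=cv2.contourArea);P=np.array([onplane(ci,*q[0],.075)[:2] for q in c if q[0][1]<190])
H=cv2.convexHull(P.astype(np.float32))[:,0]; H=H[(H[:,0]-.543)**2+(H[:,1]+.0733)**2>.05**2]
A=np.c_[2*H,np.ones(len(H))];s=np.linalg.lstsq(A,(H**2).sum(1),rcond=None)[0];print('dial',s[:2],np.sqrt(s[2]+s[0]**2+s[1]**2))
r=redmask(im);r[:100]=0;r[240:]=0;r[:,:165]=0;r[:,215:]=0;v,u=np.nonzero(r);T=np.mean([onplane(ci,a,b,.075) for a,b in zip(u,v)],0)[:2]-s[:2];print('off ang',np.arctan2(T[1],T[0]),np.hypot(*T))
go([.555,.2,.25],yawy())
```

```text
len 0.015625331664801054 facing -0.0053313157151926305 axis [ 0.54454708 -0.0714019 ]
len 0.015813891478085006 facing 0.08541375636066895 axis [ 0.54464031 -0.07172409]
back of tip lower edge (r=8 less chamfer) [ 0.53722368 -0.07141309]
dial [ 0.5453631  -0.07122252] 0.054621808926299545
off ang 1.3803907038516054 0.046757768585660026
d [ 0.0139 -0.3444 -0.0963] r [ 0.0005 -0.0021  0.    ] | mm [ 12.  275.5  76.9] j6 1.3
```

```bash
python3 -m inch '[{"dx":0.01,"dy":-0.345,"dz":-0.04,"rx":0,"ry":0,"rz":0},{"dx":0.01,"dy":-0.345,"dz":-0.04,"rx":0,"ry":0,"rz":0},{"dx":0.01,"dy":-0.345,"dz":-0.04,"rx":0,"ry":0,"rz":0},{"dx":0.01,"dy":-0.345,"dz":-0.04,"rx":0,"ry":0,"rz":0},{"dx":0.01,"dy":-0.345,"dz":-0.04,"rx":0,"ry":0,"rz":0}]' >/dev/null
python3 -m inch '[{"dx":0,"dy":-0.04,"dz":0,"rx":0,"ry":0,"rz":0},{"dx":0,"dy":-0.04,"dz":0,"rx":0,"ry":0,"rz":0},{"dx":0,"dy":-0.04,"dz":0,"rx":0,"ry":0,"rz":0}]'
python3 - <<'E'
from h import *
ci=optics.camera_info('wrist');im=grab('wrist','w3.png');print(pose()[0],yawy())
u,v=proj(ci,[.557,.207,.03]).astype(int);v0,u0=max(0,v-60),max(0,u-80)
print(u0,v0);cv2.imwrite('pics/w3z.png',cv2.resize(im[v0:v0+120,u0:u0+160],(800,600),interpolation=2)[:,:,::-1])
E
```

```text
time: 3.65
tool_pos: [0.5512, 0.2064, 0.2023]
tool_rot: [-0.0, 1.0, -0.001, 0.002]
contact_force: [-0.2, -0.5, -0.2]
gripper_width: 1.006
grasp_force: 0.0
[0.55103473 0.20546227 0.20170404] -1.5734974846642524
175 98
```

View pics/w3z.png

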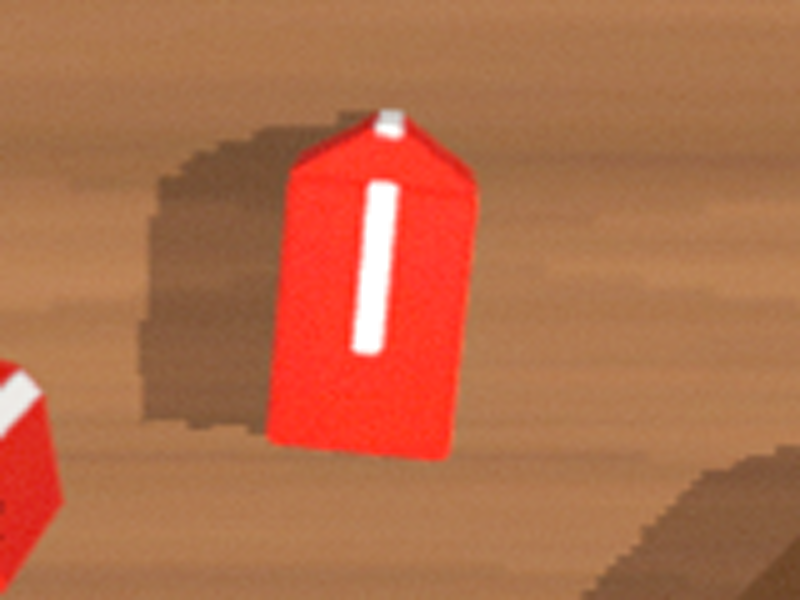

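The knob stands upright with its nose toward tool +x, turned a few degrees to the right. I'll use the four top corners.

Run:
```python
from h import *
ci=optics.camera_info('wrist')
f=lambda x,y:onplane(ci,x/5+175,y/5+98,.042)[:2]
FL,FR,BL,BR=f(289,181),f(477,188),f(268,441),f(450,459)
print('len',np.hypot(*(FL-BL)),np.hypot(*(FR-BR)),'wid',np.hypot(*(BL-BR)),np.hypot(*(FL-FR)))
w1,w2=f(384,182),f(367,354)
for d in(FL-BL,FR-BR,w1-w2):print('yaw',np.arctan2(d[1],d[0]))
d=FL-BL+FR-BR;y=np.arctan2(d[1],d[0]);c=(FL+FR+BL+BR)/4;print('centre',c,'yaw',y,'line',w1,w2)
go([*c,.12],y-np.pi/2);go([*c,.010],y-np.pi/2)
```

```text
len 0.047617937357024784 0.049761179506234224 wid 0.03342373917629374 0.03307132974461061
yaw -0.102478949624401
yaw -0.09416417343160294
yaw -0.10662929640161231
centre [0.55582506 0.21128516] yaw -0.09823005997206158 line [0.58048081 0.20872275] [0.54955001 0.21203344]
d [ 0.0057 -0.0073  0.1021] r [-0.0003 -0.0021  0.0637] | mm [  4.8   5.8 -81.7] j6 1.8
d [ 0.0052 -0.0072  0.2396] r [-0.0003 -0.0021  0.0637] | mm [   4.8    5.8 -191.7] j6 1.8
```

```bash
python3 -m inch '[{"dx":0.0055,"dy":-0.0073,"dz":0.09,"rx":0,"ry":-0.002,"rz":0.0637},{"dx":0.0055,"dy":-0.0073,"dz":0.17,"rx":0,"ry":-0.002,"rz":0.0637},{"dx":0.0055,"dy":-0.0073,"dz":0.17,"rx":0,"ry":-0.002,"rz":0.0637},{"dx":0.0055,"dy":-0.0073,"dz":0.17,"rx":0,"ry":-0.002,"rz":0.0637},{"dx":0.0055,"dy":-0.0073,"dz":0.17,"rx":0,"ry":-0.002,"rz":0.0637}]'
python3 - <<'E'
from h import *
go([.5558,.2113,.009],-.098-np.pi/2)
E
```

```text
time: 4.2
tool_pos: [0.555, 0.2102, 0.0644]
tool_rot: [0.0, 0.999, -0.05, -0.001]
contact_force: [0.7, -0.7, 0.3]
gripper_width: 0.998
grasp_force: 0.0
d [ 0.001  -0.0015  0.0693] r [ 0.0002  0.0019 -0.0015] | mm [  0.8   1.1 -55.4] j6 1.91
```

```bash
python3 -m inch '[{"dx":0.001,"dy":-0.0015,"dz":0.03,"rx":0,"ry":0.001,"rz":-0.001},{"dx":0.001,"dy":-0.0015,"dz":0.06,"rx":0,"ry":0.001,"rz":-0.001},{"dx":0.001,"dy":-0.0015,"dz":0.069,"rx":0,"ry":0.001,"rz":-0.001},{"dx":0.001,"dy":-0.0015,"dz":0.069,"rx":0,"ry":0.001,"rz":-0.001},{"dx":0.001,"dy":-0.0015,"dz":0.069,"rx":0,"ry":0.001,"rz":-0.001}]'
python3 -m inch '[{"dx":0,"dy":0,"dz":0,"rx":0,"ry":0,"rz":0},{"dx":0,"dy":0,"dz":0,"rx":0,"ry":0,"rz":0},{"dx":0,"dy":0,"dz":0,"rx":0,"ry":0,"rz":0},{"dx":0,"dy":0,"dz":0,"rx":0,"ry":0,"rz":0},{"dx":0,"dy":0,"dz":0,"rx":0,"ry":0,"rz":0}]' -1
python3 -m inch '[{"dx":0,"dy":0,"dz":0,"rx":0,"ry":0,"rz":0},{"dx":0,"dy":0,"dz":0,"rx":0,"ry":0,"rz":0},{"dx":0,"dy":0,"dz":0,"rx":0,"ry":0,"rz":0},{"dx":0,"dy":0,"dz":0,"rx":0,"ry":0,"rz":0},{"dx":0,"dy":0,"dz":0,"rx":0,"ry":0,"rz":0}]' -1
python3 - <<'E'
from h import *
print(pose()[0],yawy(),state()['contact_force'])
E
```

```text
time: 4.7
tool_pos: [0.5571, 0.2126, 0.0111]
tool_rot: [-0.001, 0.999, -0.049, 0.001]
contact_force: [0.1, 0.5, 0.2]
gripper_width: 1.004
grasp_force: 0.0
time: 5.2
tool_pos: [0.5558, 0.2125, 0.0092]
tool_rot: [-0.0, 0.999, -0.049, -0.0]
contact_force: [-0.8, -0.0, 3.2]
gripper_width: 0.388
grasp_force: 60.9
time: 5.7
tool_pos: [0.5559, 0.2125, 0.0092]
tool_rot: [-0.0, 0.999, -0.049, -0.0]
contact_force: [-0.2, 1.0, 6.1]
gripper_width: 0.389
grasp_force: 60.9
[0.55585644 0.21254787 0.00917066] -1.668014148620185 [-0.16661523  0.99673407  6.06637511]
```

Gripped at 60.9 N. Next I'll lift and carry it over the spindle.

```bash
python3 -m inch '[{"dx":0,"dy":0,"dz":-0.06,"rx":0,"ry":0,"rz":0},{"dx":0,"dy":0,"dz":-0.12,"rx":0,"ry":0,"rz":0},{"dx":0,"dy":0,"dz":-0.18,"rx":0,"ry":0,"rz":0},{"dx":0,"dy":0,"dz":-0.18,"rx":0,"ry":0,"rz":0},{"dx":0,"dy":0,"dz":-0.18,"rx":0,"ry":0,"rz":0}]'
python3 - <<'E'
from h import *
ci=optics.camera_info('wrist');im=grab('wrist','w4.png')
cv2.imwrite('pics/w4z.png',im[100:384,120:392][:,:,::-1])
go([.5447,-.0715,.14],.03-np.pi/2)
E
```

```text
time: 6.2
tool_pos: [0.5559, 0.2124, 0.1534]
tool_rot: [-0.0, 0.999, -0.049, 0.0]
contact_force: [0.3, -0.0, -1.0]
gripper_width: 0.386
grasp_force: 60.5
d [0.0222 0.354  0.0142] r [ 0.0004  0.0023 -0.0848] | mm [  -9.9 -283.6  -11.2] j6 1.91
```

View pics/w4z.png

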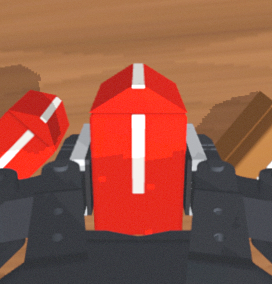

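The knob sits straight between the pads: its line is vertical and its front edge is near image row 212. I'll check its offset in the tool frame.

```bash
python3 - <<'E'
from h import *
ci=optics.camera_info('wrist');p,r=pose();z=p[2]-.0092+.042
for u,v in((212,211),(304,212),(259,214),(257,293)):
    X=onplane(ci,u,v,z);print(((r.as_matrix().T@(X-p))*1000).round(1))
E
python3 -m inch '[{"dx":0.022,"dy":0.354,"dz":-0.03,"rx":0,"ry":0,"rz":-0.085},{"dx":0.022,"dy":0.354,"dz":-0.03,"rx":0,"ry":0,"rz":-0.085},{"dx":0.022,"dy":0.354,"dz":-0.03,"rx":0,"ry":0,"rz":-0.085},{"dx":0.022,"dy":0.354,"dz":-0.03,"rx":0,"ry":0,"rz":-0.085},{"dx":0.022,"dy":0.354,"dz":-0.03,"rx":0,"ry":0,"rz":-0.085}]' >/dev/null
python3 -m inch '[{"dx":0,"dy":0.05,"dz":0,"rx":0,"ry":0,"rz":0},{"dx":0,"dy":0.05,"dz":0,"rx":0,"ry":0,"rz":0},{"dx":0,"dy":0.05,"dz":0,"rx":0,"ry":0,"rz":0},{"dx":0,"dy":0.05,"dz":0,"rx":0,"ry":0,"rz":0}]'
python3 - <<'E'
from h import *
go([.5447,-.0715,.14],.03-np.pi/2)
E
```

```text
[ 26.9 -13.6 -32.9]
[ 26.5  17.5 -32.9]
[ 25.8   2.3 -32.9]
[ -4.9   1.5 -32.8]
time: 7.15
tool_pos: [0.5469, -0.0754, 0.1715]
tool_rot: [-0.001, 1.0, 0.016, -0.002]
contact_force: [0.4, -0.7, -0.0]
gripper_width: 0.387
grasp_force: 60.5
d [-0.0024 -0.0049  0.0394] r [-0.001   0.0032  0.0007] | mm [ -2.2   3.9 -31.5] j6 1.27
```

The camera reads the held knob about +1.9 mm in tool y, where the true value is 0, and about +1.2 mm in tool x. Correcting the spindle for that gives a TCP target of about (0.5435,-0.0692). I'll approach to just above the tip.

```bash
cat >> h.py <<'E'
def st():
    s=state();print(round(s['time'],2),(np.array(s['tool_pos'])*1000).round(2),'yaw',round(yawy()+np.pi/2,3),'F',np.round(s['contact_force'],1),'T',np.round(s['ft_torque'],3),'w',round(s['gripper_width'],3))
E
python3 - <<'E'
from h import *
st();go([.5435,-.0692,.116],.03-np.pi/2)
E
```

```text
7.15 [546.88 -75.41 171.48] yaw 0.031 F [ 0.4 -0.7 -0. ] T [0.023 0.104 0.061] w 0.387
d [-0.0036 -0.0078  0.0694] r [-0.001   0.0032  0.0007] | mm [ -3.4   6.2 -55.5] j6 1.27
```

```bash
python3 -m inch '[{"dx":-0.0036,"dy":-0.0078,"dz":0.04,"rx":0,"ry":0.002,"rz":0},{"dx":-0.0036,"dy":-0.0078,"dz":0.06,"rx":0,"ry":0.002,"rz":0},{"dx":-0.0036,"dy":-0.0078,"dz":0.067,"rx":0,"ry":0.002,"rz":0},{"dx":-0.0036,"dy":-0.0078,"dz":0.067,"rx":0,"ry":0.002,"rz":0},{"dx":-0.0036,"dy":-0.0078,"dz":0.067,"rx":0,"ry":0.002,"rz":0}]' >/dev/null
python3 -m inch '[{"dx":0,"dy":0,"dz":0,"rx":0,"ry":0,"rz":0},{"dx":0,"dy":0,"dz":0,"rx":0,"ry":0,"rz":0},{"dx":0,"dy":0,"dz":0,"rx":0,"ry":0,"rz":0}]' >/dev/null
python3 - <<'E'
from h import *
st();go([.5435,-.0692,.1085],.03-np.pi/2)
a=grab('scene');b=grab('side')
for n,i in(('scene',a),('side',b)):
    ci=optics.camera_info(n);print(n,proj(ci,[.5447,-.0705,.099]))
u=lambda n,i:[int(x) for x in proj(optics.camera_info(n),[.5447,-.0705,.099])]
c=[cv2.resize(i[u(n,i)[1]-38:u(n,i)[1]+38,u(n,i)[0]-38:u(n,i)[0]+38],(400,400),interpolation=2) for n,i in(('scene',a),('side',b))]
cv2.imwrite('pics/v.png',np.hstack(c)[:,:,::-1])
E
```

```text
7.95 [545.22 -70.64 120.72] yaw 0.03 F [ 0.  -0.1 -0.7] T [-0.042  0.031 -0.001] w 0.387
d [-0.0021 -0.0019  0.0153] r [ 0.0002 -0.0018  0.0001] | mm [ -1.7   1.4 -12.2] j6 1.28
scene [251.38071419 167.11457635]
side [283.96796942 173.8913669 ]
```

View pics/v.png

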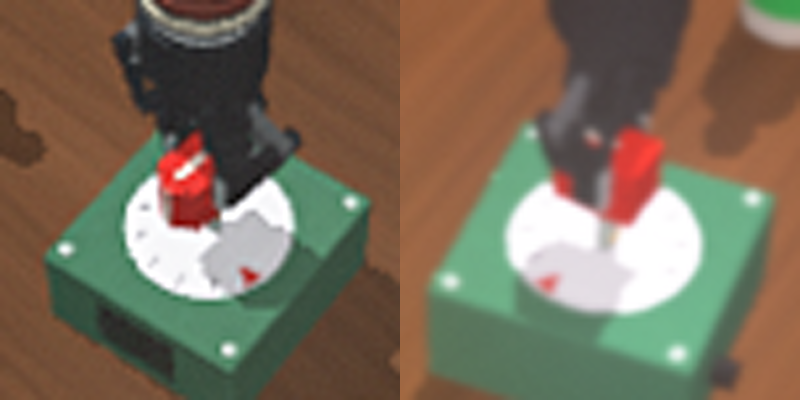

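The knob hovers just over the spindle in both views, with the spindle visible below its underside. Next comes a gentle descent, watching the force.

```bash
python3 -m inch '[{"dx":-0.0021,"dy":-0.0018,"dz":0.006,"rx":0,"ry":-0.001,"rz":0},{"dx":-0.0021,"dy":-0.0018,"dz":0.012,"rx":0,"ry":-0.001,"rz":0},{"dx":-0.0021,"dy":-0.0018,"dz":0.0135,"rx":0,"ry":-0.001,"rz":0},{"dx":-0.0021,"dy":-0.0018,"dz":0.0135,"rx":0,"ry":-0.001,"rz":0},{"dx":-0.0021,"dy":-0.0018,"dz":0.0135,"rx":0,"ry":-0.001,"rz":0}]' >/dev/null
python3 -c "
from h import *
st()"
python3 -m inch '[{"dx":0,"dy":0,"dz":0.0008,"rx":0,"ry":0,"rz":0},{"dx":0,"dy":0,"dz":0.0016,"rx":0,"ry":0,"rz":0},{"dx":0,"dy":0,"dz":0.0016,"rx":0,"ry":0,"rz":0}]' >/dev/null
python3 -c "
from h import *
st()"
```

```text
8.55 [543.02 -69.05 109.  ] yaw 0.03 F [ 0.4 -0.7 -0.3] T [0.016 0.002 0.011] w 0.389
8.85 [543.17 -69.09 107.98] yaw 0.03 F [ 0.1  0.3 -0.1] T [-0.017 -0.018  0.066] w 0.393
```

```bash
python3 -m inch '[{"dx":0,"dy":0,"dz":0.0005,"rx":0,"ry":0,"rz":0},{"dx":0,"dy":0,"dz":0.001,"rx":0,"ry":0,"rz":0},{"dx":0,"dy":0,"dz":0.001,"rx":0,"ry":0,"rz":0}]' >/dev/null
python3 -c "
from h import *
st()"
python3 -m inch '[{"dx":0,"dy":0,"dz":0,"rx":0,"ry":0,"rz":0},{"dx":0,"dy":0,"dz":0,"rx":0,"ry":0,"rz":0}]' >/dev/null
python3 -c "
from h import *
st()"
```

```text
9.15 [543.33 -69.08 107.16] yaw 0.03 F [ 0.7  0.2 -0.7] T [-0.014 -0.212 -0.036] w 0.391
9.35 [543.31 -69.1  107.21] yaw 0.03 F [ 1.7 -0.6  0.1] T [-0.033 -0.25  -0.015] w 0.392
```

```bash
python3 -m inch '[{"dx":0.0007,"dy":0,"dz":0,"rx":0,"ry":0,"rz":0},{"dx":0.0007,"dy":0,"dz":0,"rx":0,"ry":0,"rz":0},{"dx":0.0007,"dy":0,"dz":0,"rx":0,"ry":0,"rz":0}]' >/dev/null
python3 -c "
from h import *
st()"
python3 -m inch '[{"dx":0,"dy":0,"dz":0.0005,"rx":0,"ry":0,"rz":0},{"dx":0,"dy":0,"dz":0.001,"rx":0,"ry":0,"rz":0},{"dx":0,"dy":0,"dz":0.001,"rx":0,"ry":0,"rz":0}]' >/dev/null
python3 -c "
from h import *
st()"
```

```text
9.65 [543.45 -69.   106.92] yaw 0.03 F [ 0.1 -0.3 -0.5] T [-0.055 -0.08   0.02 ] w 0.393
9.95 [543.5  -69.01 106.09] yaw 0.03 F [-0.5 -0.3 -1.1] T [-0.057 -0.08   0.001] w 0.392
```

Lateral force is gone and it keeps going down without resistance. Continuing in small steps.

```bash
python3 -m inch '[{"dx":0,"dy":0,"dz":0.0008,"rx":0,"ry":0,"rz":0},{"dx":0,"dy":0,"dz":0.0016,"rx":0,"ry":0,"rz":0},{"dx":0,"dy":0,"dz":0.0016,"rx":0,"ry":0,"rz":0}]' >/dev/null
python3 -c "
from h import *
st()"
python3 -m inch '[{"dx":0,"dy":0,"dz":0.0005,"rx":0,"ry":0,"rz":0},{"dx":0,"dy":0,"dz":0.001,"rx":0,"ry":0,"rz":0},{"dx":0,"dy":0,"dz":0.001,"rx":0,"ry":0,"rz":0}]' >/dev/null
python3 -c "
from h import *
st()"
```

```text
10.25 [543.54 -69.02 104.82] yaw 0.03 F [-0.2 -0.5 -0.8] T [-0.038 -0.069 -0.008] w 0.385
10.55 [543.56 -69.01 104.09] yaw 0.03 F [ 0.  -0.5 -0.5] T [ 0.004  0.007 -0.04 ] w 0.387
```

```bash
for i in 1 ; do python3 -m inch '[{"dx":0,"dy":0,"dz":0.001,"rx":0,"ry":0,"rz":0},{"dx":0,"dy":0,"dz":0.002,"rx":0,"ry":0,"rz":0},{"dx":0,"dy":0,"dz":0.003,"rx":0,"ry":0,"rz":0},{"dx":0,"dy":0,"dz":0.003,"rx":0,"ry":0,"rz":0}]' >/dev/null
python3 -c "
from h import *
st()"
python3 -m inch '[{"dx":0,"dy":0,"dz":0.001,"rx":0,"ry":0,"rz":0},{"dx":0,"dy":0,"dz":0.002,"rx":0,"ry":0,"rz":0},{"dx":0,"dy":0,"dz":0.003,"rx":0,"ry":0,"rz":0},{"dx":0,"dy":0,"dz":0.003,"rx":0,"ry":0,"rz":0}]' >/dev/null
python3 -c "
from h import *
st()"; done
```

```text
10.95 [543.56 -69.02 101.62] yaw 0.03 F [ 1.  -0.  -0.5] T [-0.058 -0.024  0.024] w 0.39
11.35 [543.55 -69.03  99.2 ] yaw 0.03 F [ 1.   0.3 -0.5] T [-0.011 -0.028 -0.054] w 0.392
```

```bash
python3 -m inch '[{"dx":0,"dy":0,"dz":0.001,"rx":0,"ry":0,"rz":0},{"dx":0,"dy":0,"dz":0.002,"rx":0,"ry":0,"rz":0},{"dx":0,"dy":0,"dz":0.003,"rx":0,"ry":0,"rz":0},{"dx":0,"dy":0,"dz":0.004,"rx":0,"ry":0,"rz":0},{"dx":0,"dy":0,"dz":0.004,"rx":0,"ry":0,"rz":0}]' >/dev/null
python3 -c "
from h import *
st()"
python3 -m inch '[{"dx":0,"dy":0,"dz":0.001,"rx":0,"ry":0,"rz":0},{"dx":0,"dy":0,"dz":0.002,"rx":0,"ry":0,"rz":0},{"dx":0,"dy":0,"dz":0.003,"rx":0,"ry":0,"rz":0},{"dx":0,"dy":0,"dz":0.003,"rx":0,"ry":0,"rz":0}]' >/dev/null
python3 -c "
from h import *
st()"
```

```text
11.85 [543.6  -69.01  96.05] yaw 0.03 F [ 0.5  0.5 -0.7] T [ 0.057 -0.067  0.006] w 0.389
12.25 [543.58 -69.07  93.9 ] yaw 0.03 F [-1.5 -0.4 -0.1] T [0.012 0.14  0.012] w 0.392
```

```bash
python3 -m inch '[{"dx":0,"dy":0,"dz":0.001,"rx":0,"ry":0,"rz":0},{"dx":0,"dy":0,"dz":0.002,"rx":0,"ry":0,"rz":0},{"dx":0,"dy":0,"dz":0.003,"rx":0,"ry":0,"rz":0},{"dx":0,"dy":0,"dz":0.003,"rx":0,"ry":0,"rz":0}]' >/dev/null
python3 -c "
from h import *
st()"
python3 -m inch '[{"dx":0,"dy":0,"dz":0.001,"rx":0,"ry":0,"rz":0},{"dx":0,"dy":0,"dz":0.002,"rx":0,"ry":0,"rz":0},{"dx":0,"dy":0,"dz":0.003,"rx":0,"ry":0,"rz":0},{"dx":0,"dy":0,"dz":0.003,"rx":0,"ry":0,"rz":0}]' >/dev/null
python3 -c "
from h import *
st()"
```

```text
12.65 [543.53 -69.1   91.01] yaw 0.03 F [-1.1  0.2  0.9] T [-0.114  0.189 -0.057] w 0.384
13.05 [543.51 -68.94  88.42] yaw 0.03 F [ 0.6  0.4 -0.3] T [-0.046  0.057 -0.026] w 0.389
```

```bash
python3 -m inch '[{"dx":0,"dy":0,"dz":0.001,"rx":0,"ry":0,"rz":0},{"dx":0,"dy":0,"dz":0.002,"rx":0,"ry":0,"rz":0},{"dx":0,"dy":0,"dz":0.003,"rx":0,"ry":0,"rz":0},{"dx":0,"dy":0,"dz":0.003,"rx":0,"ry":0,"rz":0}]' >/dev/null
python3 -c "
from h import *
st()"
python3 -m inch '[{"dx":0,"dy":0,"dz":0.001,"rx":0,"ry":0,"rz":0},{"dx":0,"dy":0,"dz":0.002,"rx":0,"ry":0,"rz":0},{"dx":0,"dy":0,"dz":0.002,"rx":0,"ry":0,"rz":0}]' >/dev/null
python3 -c "
from h import *
st()"
```

```text
13.45 [543.58 -68.94  86.26] yaw 0.03 F [ 1.1  0.6 -1.9] T [-0.024 -0.055  0.036] w 0.39
13.75 [543.63 -69.    84.89] yaw 0.03 F [ 0.1 -0.7 -0.1] T [ 0.006 -0.007 -0.02 ] w 0.389
```

```bash
python3 -m inch '[{"dx":0,"dy":0,"dz":0.0006,"rx":0,"ry":0,"rz":0},{"dx":0,"dy":0,"dz":0.0012,"rx":0,"ry":0,"rz":0},{"dx":0,"dy":0,"dz":0.0012,"rx":0,"ry":0,"rz":0}]' >/dev/null
python3 -c "
from h import *
st()"
python3 -m inch '[{"dx":0,"dy":0,"dz":0.0005,"rx":0,"ry":0,"rz":0},{"dx":0,"dy":0,"dz":0.001,"rx":0,"ry":0,"rz":0},{"dx":0,"dy":0,"dz":0.001,"rx":0,"ry":0,"rz":0}]' >/dev/null
python3 -c "
from h import *
st()"
```

```text
14.05 [543.67 -69.05  84.14] yaw 0.03 F [-0.2  0.1  0.9] T [-0.036  0.035 -0.015] w 0.389
14.35 [543.71 -69.04  84.12] yaw 0.03 F [-2.7  0.2  5.8] T [0.1   0.534 0.029] w 0.385
```

The panel stopped it at TCP z 84.1 mm, exactly the no-slip home height, so the knob is home. Next I'll ease off slightly and turn anticlockwise in steps, watching the lateral force.

```bash
python3 -m inch '[{"dx":0,"dy":0,"dz":-0.0006,"rx":0,"ry":0,"rz":-0.04},{"dx":0,"dy":0,"dz":-0.0006,"rx":0,"ry":0,"rz":-0.08},{"dx":0,"dy":0,"dz":-0.0006,"rx":0,"ry":0,"rz":-0.12},{"dx":0,"dy":0,"dz":-0.0006,"rx":0,"ry":0,"rz":-0.16},{"dx":0,"dy":0,"dz":-0.0006,"rx":0,"ry":0,"rz":-0.16}]' >/dev/null
python3 -c "
from h import *
st()"
python3 -m inch '[{"dx":0,"dy":0,"dz":0,"rx":0,"ry":0,"rz":-0.04},{"dx":0,"dy":0,"dz":0,"rx":0,"ry":0,"rz":-0.08},{"dx":0,"dy":0,"dz":0,"rx":0,"ry":0,"rz":-0.12},{"dx":0,"dy":0,"dz":0,"rx":0,"ry":0,"rz":-0.16},{"dx":0,"dy":0,"dz":0,"rx":0,"ry":0,"rz":-0.16}]' >/dev/null
python3 -c "
from h import *
st()"
```

```text
14.85 [544.84 -69.25  84.22] yaw 0.27 F [ 4.3 -0.3 -0.5] T [-0.055 -0.575 -0.08 ] w 0.39
15.35 [544.78 -69.12  84.24] yaw 0.509 F [ 4.7  0.1 -0.6] T [ 0.047 -0.744 -0.041] w 0.392
```

```bash
python3 -m inch '[{"dx":0.0008,"dy":0.0004,"dz":0,"rx":0,"ry":0,"rz":-0.04},{"dx":0.0008,"dy":0.0004,"dz":0,"rx":0,"ry":0,"rz":-0.08},{"dx":0.0008,"dy":0.0004,"dz":0,"rx":0,"ry":0,"rz":-0.12},{"dx":0.0008,"dy":0.0004,"dz":0,"rx":0,"ry":0,"rz":-0.16},{"dx":0.0008,"dy":0.0004,"dz":0,"rx":0,"ry":0,"rz":-0.16}]' >/dev/null
python3 -c "
from h import *
st()"
python3 -m inch '[{"dx":0,"dy":0,"dz":0,"rx":0,"ry":0,"rz":-0.04},{"dx":0,"dy":0,"dz":0,"rx":0,"ry":0,"rz":-0.08},{"dx":0,"dy":0,"dz":0,"rx":0,"ry":0,"rz":-0.12},{"dx":0,"dy":0,"dz":0,"rx":0,"ry":0,"rz":-0.16},{"dx":0,"dy":0,"dz":0,"rx":0,"ry":0,"rz":-0.16}]' >/dev/null
python3 -c "
from h import *
st()"
```

```text
15.85 [544.78 -68.97  84.21] yaw 0.748 F [3.  0.1 1.9] T [ 0.03  -0.344 -0.055] w 0.39
16.35 [544.63 -68.85  84.15] yaw 0.988 F [1.6 1.6 2.8] T [ 0.238 -0.251 -0.038] w 0.391
```

```bash
python3 -m inch '[{"dx":0,"dy":0,"dz":0,"rx":0,"ry":0,"rz":-0.04},{"dx":0,"dy":0,"dz":0,"rx":0,"ry":0,"rz":-0.08},{"dx":0,"dy":0,"dz":0,"rx":0,"ry":0,"rz":-0.12},{"dx":0,"dy":0,"dz":0,"rx":0,"ry":0,"rz":-0.16},{"dx":0,"dy":0,"dz":0,"rx":0,"ry":0,"rz":-0.16}]' >/dev/null
python3 -c "
from h import *
st()"
python3 -m inch '[{"dx":0,"dy":0,"dz":0,"rx":0,"ry":0,"rz":-0.04},{"dx":0,"dy":0,"dz":0,"rx":0,"ry":0,"rz":-0.08},{"dx":0,"dy":0,"dz":0,"rx":0,"ry":0,"rz":-0.1},{"dx":0,"dy":0,"dz":0,"rx":0,"ry":0,"rz":-0.1}]' >/dev/null
python3 -c "
from h import *
st()"
```

```text
16.85 [544.53 -68.78  84.14] yaw 1.228 F [0.6 2.4 3.6] T [ 0.319 -0.158 -0.081] w 0.389
17.25 [544.44 -68.74  84.16] yaw 1.377 F [0.3 2.4 5.2] T [ 0.35  -0.015  0.026] w 0.386
```

At 1.377 rad, on the off angle. I'll let go, lift straight up and take a verifying look.

```bash
python3 -m inch '[{"dx":0,"dy":0,"dz":0,"rx":0,"ry":0,"rz":0},{"dx":0,"dy":0,"dz":0,"rx":0,"ry":0,"rz":0},{"dx":0,"dy":0,"dz":0,"rx":0,"ry":0,"rz":0},{"dx":0,"dy":0,"dz":0,"rx":0,"ry":0,"rz":0},{"dx":0,"dy":0,"dz":0,"rx":0,"ry":0,"rz":0}]' 1
python3 -m inch '[{"dx":0,"dy":0,"dz":-0.02,"rx":0,"ry":0,"rz":0},{"dx":0,"dy":0,"dz":-0.06,"rx":0,"ry":0,"rz":0},{"dx":0,"dy":0,"dz":-0.12,"rx":0,"ry":0,"rz":0},{"dx":0,"dy":0,"dz":-0.16,"rx":0,"ry":0,"rz":0},{"dx":0,"dy":0,"dz":-0.16,"rx":0,"ry":0,"rz":0}]' >/dev/null
python3 -m inch '[{"dx":0,"dy":0,"dz":0,"rx":0,"ry":0,"rz":0},{"dx":0,"dy":0,"dz":0,"rx":0,"ry":0,"rz":0},{"dx":0,"dy":0,"dz":0,"rx":0,"ry":0,"rz":0}]' >/dev/null
python3 - <<'E'
from h import *
st();ci=optics.camera_info('wrist');im=grab('wrist','w5.png')
u,v=proj(ci,[.5447,-.07,.1]).astype(int);u0,v0=max(0,u-80),max(0,v-70);print(u0,v0)
cv2.imwrite('pics/w5z.png',cv2.resize(im[v0:v0+120,u0:u0+160],(800,600),interpolation=2)[:,:,::-1])
E
```

```text
time: 17.75
tool_pos: [0.5441, -0.0691, 0.0834]
tool_rot: [-0.0, 0.771, 0.636, -0.0]
contact_force: [-0.4, -0.1, 0.2]
gripper_width: 1.002
grasp_force: 0.0
18.55 [543.34 -68.74 209.86] yaw 1.38 F [ 0.6 -0.3 -1.3] T [-0.046 -0.001 -0.015] w 0.997
180 109
```

View pics/w5z.png

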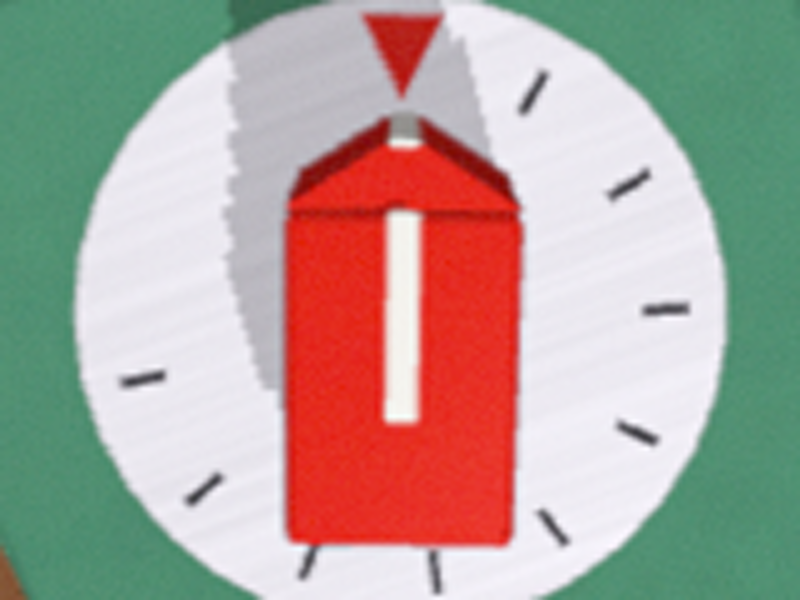

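The nose's bottom tip at crop (403,112) points straight at the red triangle's tip (402,98). The gap is about 2–3 mm, as expected for a flush knob at off, and the gripper is clear.

```bash
python3 -c "
from h import *
print(ticket.job_done())"
```

```text
the job is handed in; nothing more can be done
None
```

The knob is pushed home on the spindle and turned so its nose points at the red off mark, the gripper is clear, and the job is handed in; no verdict came back, and the snap shows only in the knob reaching its home height, not in any force reading.

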